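Refit the balance pan and set the check weight on it

TASK

Put the lab balance back into service: take the steel weighing pan from the sloping drying stand and fit it, right side up, over the two pegs of the balance's sprung carrier so that it sits fully home, and let go of it. Then set the largest check weight upright in the middle of the pan. Work gently, so that the sprung carrier is never pushed or knocked down to its stop, and leave the other weights, bottles, beaker and timer standing where they are.

Things in the scene. Friction and masses are not known exactly. Their poses are not given: they have to be found in the camera images.
- pan: Loose steel weighing pan: plate 100 (x) x 60 (y) x 14 (z) mm, 200 to 330 g. Origin: centre of its underside; x lengthwise, z out of its flat top. Underside: two blind holes 12 mm wide, 11.5 mm deep, 32 mm either side of the centre along x; fits either way round. Starts underside down on the drying stand, sloping 35 degrees, its long sides overhanging the stand's support by 10 mm each.
- stand: Fixed grey plastic drying stand, base 130 x 85 x 10 mm, origin at the centre of the base's underside. Its support, 40 mm wide, slopes at 35 degrees, rising towards the stand's +x, its top surface 70 mm above the origin there; a lip 8 mm high across its low (-x) end keeps the pan from sliding. The pan's x points up the slope.
- carrier_top (a point): Seat of the balance's sprung carrier (metal plate 84 (x) x 40 (y) x 6 mm on a stem): the point midway between its two pegs, on the surface where the pan's underside rests, about 82 mm above the bench; x along the line of pegs, z up. Pegs 32 mm either side along x, 10 mm thick, 10.5 mm high, the top 4.5 mm tapering to 4.4 mm. The plate's underside is 20 mm above the housing.
- carrier (a joint): How far the sprung carrier is down, in m: near 0 empty, about 0.002 with the pan on, about 0.005 with pan and largest weight; spring 1800 N/m; more than 0.0115 counts as pushed to its stop.
- balance: Fixed lab balance, white housing 190 (x) x 190 (y) mm, 56 mm high, with a sloping grey display along its -x edge up to 73 mm high. Origin: centre of its footprint. The carrier stands 20 mm towards +x from it; its line of pegs lies along the balance's y. A fixed rack of red-capped tubes, 106 mm high, stands about 20 to 130 mm behind it (+x).
- wblock: Fixed wooden block 225 (x) x 70 (y) x 22 mm with three round recesses 43 mm wide and 8 mm deep in a row along x, 75 mm apart, the middle one at the centre; each holds one check weight. Origin: centre of its underside.
- weight_large: The largest check weight, to be set on the pan: upright steel cylinder 38 mm in diameter and 52 mm high, with a neck 16 mm thick and a knob 24 mm in diameter on top; 72 mm high in all, 500 g. Origin: centre of its underside, z up. Stands in any of the three recesses.
- weight_mid: Bystander: middle check weight, same shape, 28 mm in diameter, 56 mm high with its knob. Origin: centre of its underside.
- weight_small: Bystander: smallest check weight, 22 mm in diameter, 48 mm high with its knob. Origin: centre of its underside.
- wash: Bystander: white plastic bottle 64 mm in diameter, 170 mm high. Origin: centre of its underside.
- beaker: Bystander: clear beaker 70 mm in diameter, 95 mm high. Origin: centre of its underside.
- amber: Bystander: amber glass jar 54 mm in diameter, 85 mm high, black cap. Origin: centre of its underside.
- timer: Bystander: white timer 30 x 65 x 50 mm high. Origin: centre of its underside.
- tipbox: Fixed white box of yellow pipette tips, 85 x 120 x 73 mm, its lid leaning behind to 120 mm high. Origin: centre of its underside.
There are look-alikes about, which are no part of the job. Leave any orange or pink look-alike of the pan alone.

How it is judged:
By the outcome, as a careful person would: the job done as asked, in the order asked, and still so for the second after the job is handed in, with the robot touching nothing.
It also fails if it takes over 66 s, if anything falls off the work surface, if the arm or the gripper's body presses on something with over 40 N, if the wrist force passes 120 N, or if a joint passes its speed limit or range.

ROBOT

A 6-joint arm with a two-finger parallel gripper is mounted at the origin on the work surface. World frame = base frame: x ahead of the robot, y to its left, z up, the work surface at z = 0. Lengths are in m, angles in rad, forces in N, time in s.
With the tool pointing down it reaches from about 0.35 to 0.975 m from the base axis. Payload 4.9 kg.
Tool frame: the origin (TCP) lies at the very end of the fingers, on their centre line; the grasp point (between the pads) lies ctrl.grip_point_offset behind it (ctrl.grip_point_offset is the distance from the TCP to the grasp point, in m); z points along the fingers, y is the direction in which the jaws open and shut (so a half turn about z gives the same grasp; the last joint's range is limited). The gripper opens to 85 mm and grips with 20 to 120 N. Pads are 22 mm wide; open, the fingers measure 114 mm over their backs; the gripper's body (76 mm by 85 mm) begins 54 mm behind the grasp point. The pads swing forward as they close: fully open they stand 13 mm farther back than shut.
Start: joints at [1.118, 0.053, 1.613, -0, 1.476, -0.119], TCP at [0.205, 0.59, 0.231] pointing down, gripper open.
Joint ranges: [-3.01, 3.01], [-1.01, 2.22], [0.06, 2.58], [-1.02, 4.17], [0.09, 2.62], [-3.14, 3.14]. Speed limits (rad/s): [2.57, 2.57, 3.14, 3.14, 3.14, 3.14].

INTERFACE

Orientations are given as a rotation vector (axis times angle).
In Python, from station import ctrl gives the robot as it stands. The module is installed in compiled form; this text tells all that it offers.
- The arm moves only by the shell command python3 -m creep 'ROWS' [FORCE]. ROWS is JSON, a list of rows, each a list of 5 numbers: the closure in counts, from 0 (fully open) to 255 (shut), then the shift along the tool's x, y, z in mm, then the turn about the tool's z in rad. A call has 1 to 12 rows; each row is the pose to reach, as a shift and turn from the pose commanded when the call began, along the tool's axes at that moment; what a row does not reach only later rows make up. A row lasts 1/12 s, in which the tool goes at most 41.7 mm and 7.16 degrees, less where a joint would pass 70% of its speed; a pose out of reach is approached as far as the arm can. A call with a gripper value outside its range is refused whole. The fingers move at their own pace and stop on an object; FORCE is the grip in N (left out, the last holds). Time passes only in rows, so rows that repeat a pose let the fingers close. It gives the time, the measured TCP pose, the force and the opening at its end, in the units of the state.
- ctrl.get_obs(): the state, without advancing time (a new reading comes with each control period).
- ctrl.get_image(name): name is "side" or "top"; returns the picture (480x640x3 uint8, red, green, blue); there is no depth.
- ctrl.calibration(name): a dict with "fx", "fy", "cx", "cy" (pixels), "R" (3x3) and "t" (3): a world point X has camera coordinates R X + t. Camera axes: x right, y down, z forward; pixel columns grow to the right and rows downward; lengths in m; the calibration is good to about 2 mm. A picture is of the moment at which its call begins. calibration takes no time and is no camera call.
- ctrl.finish_job(): hands the job in, once; it reports no verdict.
Trained networks look in the newest picture that a camera, given by its name, has taken for a name from the list of things; names that differ only in an ending like _2 or _b are one class to them, and where a whole thing is asked for, a point or a joint stands for the part that bears it (a point fixed in the world has none). Each returns a list of dicts, best first, with "conf" (0 to 1); they miss things now and then, are a little off and sometimes report something else, mostly with a low value. They report only what shows in the picture. A call takes as long as a camera call. They do not tell look-alikes from the thing itself.
- ctrl.boxes_of(camera, label): "rect" ([left, top, width, height] in pixels, round what is visible of it).
- ctrl.outline_of(camera, label): "mask" (480x640 bool, what is visible of it) and "rect" ([left, top, width, height] in pixels, round what is visible of it).
The state is a dict: "t": time; "q": joint angles; "dq": joint speeds; "effort": joint torques, N m; "tool_pos": TCP position; "tool_rot": TCP orientation; "contact_force": force on the tool from outside, world axes, zero at the start; "wrist_torque": the same for the moment, N m; "opening": finger opening in m.
Only numpy, scipy, OpenCV 4.12 (cv2) and the standard library are available. Lean on these libraries where they do the work, as an engineer would, in place of code of your own. Each camera call takes 0.05 s, during which the arm holds its last target. There are 200 camera calls.

## Working session

There is one attempt and no reset: what is moved stays moved. The work goes in short steps, Python scripts to look and compute and a shell command to move; the robot and the scene stay as the last step left them, time stands still between calls to the robot, and variables do not carry over. Pictures are saved under pics/ and viewed, about 8 in all and at most 12, crops included, and the job is handed in when it is done.

```bash
mkdir -p pics
python3 - <<'E'
from station import ctrl
import cv2,numpy as np
print(ctrl.grip_point_offset); o=ctrl.get_obs(); print(o)
for c in("side","top"):
    cv2.imwrite(f"pics/{c}0.png",ctrl.get_image(c)[:,:,::-1]); k=ctrl.calibration(c); print(c,k, -np.array(k["R"]).T@np.array(k["t"]))
    for n in("pan","stand","carrier_top","weight_large","balance","wblock"):
        print(c,n,[(round(d["conf"],2),np.round(d["rect"]).tolist()) for d in ctrl.boxes_of(c,n)][:4])
E
```

```text
0.0187
{'t': 0.0, 'q': array([ 1.11799354e+00,  5.33656077e-02,  1.61427625e+00, -7.66025196e-06,
        1.47598893e+00, -1.19013146e-01]), 'dq': array([ 9.81559865e-05, -1.42965419e-03, -1.28789980e-04, -9.05977589e-04,
       -6.87101698e-04, -1.65907182e-03]), 'effort': array([-1.57846298e-03, -3.93694746e+01, -3.70169842e+01, -3.12824031e-04,
        7.54898036e-03, -2.77726642e-08]), 'tool_pos': array([0.20450562, 0.58994662, 0.23006819]), 'tool_rot': array([-5.21789241e-01, -3.09738044e+00,  3.07435665e-03]), 'contact_force': array([ 0.98509035,  0.47503529, -0.10080679]), 'wrist_torque': array([0.02204614, 0.02600106, 0.00735076]), 'opening': 0.08552252478100565}
side {'fx': 467.0360078716362, 'fy': 467.0360078716362, 'cx': 322.44805734860944, 'cy': 236.87467969282758, 'R': array([[-0.94573141, -0.3246727 , -0.0134068 ],
       [-0.22483122,  0.68357896, -0.69438515],
       [ 0.23461251, -0.65368758, -0.71947865]]), 't': array([0.44969037, 0.16249917, 0.99894027])} [0.22745731 0.68791602 0.83758212]
side pan [(0.92, [337.0, 136.0, 32.0, 30.0]), (0.91, [358.0, 203.0, 48.0, 27
[... 493 characters left out ...]
, -0.08623307],
       [ 0.08571703, -0.0193021 , -0.99613253]]), 't': array([-0.00534658,  0.47573059,  1.16779214])} [0.37351897 0.00401465 1.20438952]
top pan [(0.96, [457.0, 328.0, 47.0, 49.0]), (0.82, [386.0, 262.0, 30.0, 40.0]), (0.44, [278.0, 151.0, 95.0, 91.0])]
top stand [(0.56, [430.0, 203.0, 58.0, 61.0]), (0.39, [460.0, 265.0, 31.0, 17.0])]
top carrier_top [(0.62, [305.0, 172.0, 37.0, 22.0]), (0.49, [459.0, 264.0, 30.0, 18.0]), (0.48, [405.0, 92.0, 60.0, 61.0]), (0.46, [285.0, 258.0, 31.0, 32.0])]
top weight_large [(0.71, [166.0, 235.0, 22.0, 15.0])]
top balance [(0.85, [278.0, 152.0, 92.0, 92.0]), (0.74, [430.0, 198.0, 56.0, 64.0])]
top wblock [(0.91, [157.0, 198.0, 44.0, 93.0])]
```

View pics/side0.png

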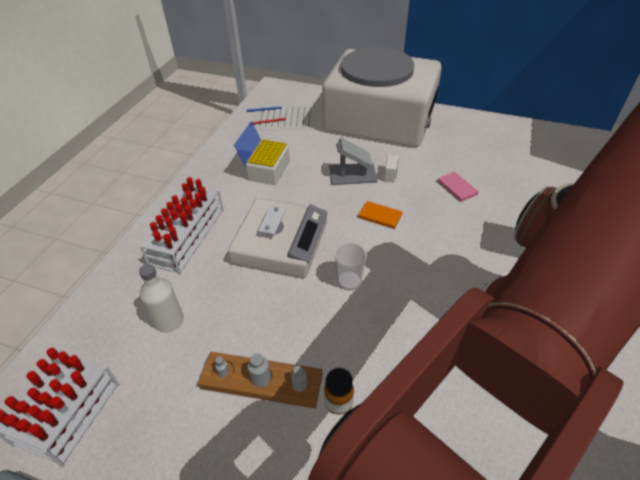

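View pics/top0.png

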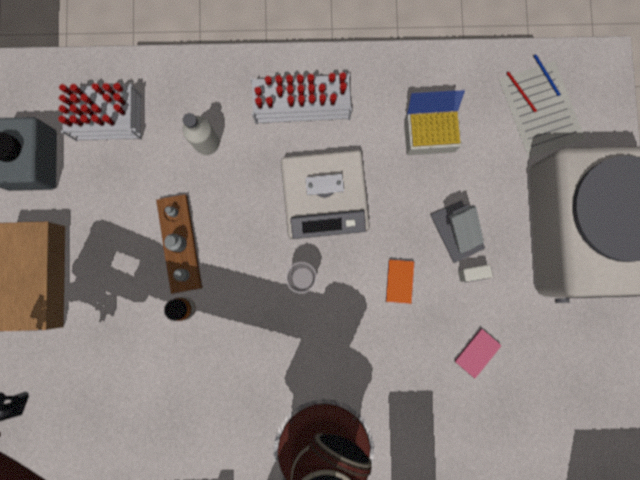

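The side view shows the stand with the steel pan at (352,155), the balance at (280,235) with its carrier at (271,220), and the weights at (222,366), (259,370) and (299,378). In the top view the stand is at (462,232), the balance at (325,195) and the block at (179,243). The orange and pink plates are look-alikes. I'll crop closer.

Run:
```python
import cv2,numpy as np
s=cv2.imread("pics/side0.png");t=cv2.imread("pics/top0.png")
def c(im,x,y,w=66,h=75,f=4): 
    p=cv2.resize(im[y:y+h,x:x+w],None,fx=f,fy=f,interpolation=cv2.INTER_CUBIC)
    for i in range(0,w,10): cv2.putText(p,str(x+i),(i*f,8),0,.3,(0,0,255)); cv2.line(p,(i*f,10),(i*f,14),(0,0,255))
    for i in range(10,h,10): cv2.putText(p,str(y+i),(0,i*f+4),0,.3,(0,0,255)); cv2.line(p,(20,i*f),(24,i*f),(0,0,255))
    return p
a=np.hstack([c(t,428,195),c(t,292,150),c(t,148,195,66,75)])
b=np.hstack([c(s,324,130),c(s,238,190),c(s,240,340)])
cv2.imwrite("pics/crop1.png",np.vstack([a,b])); print(np.vstack([a,b]).shape)
```

```text
(600, 792, 3)
```

View pics/crop1.png

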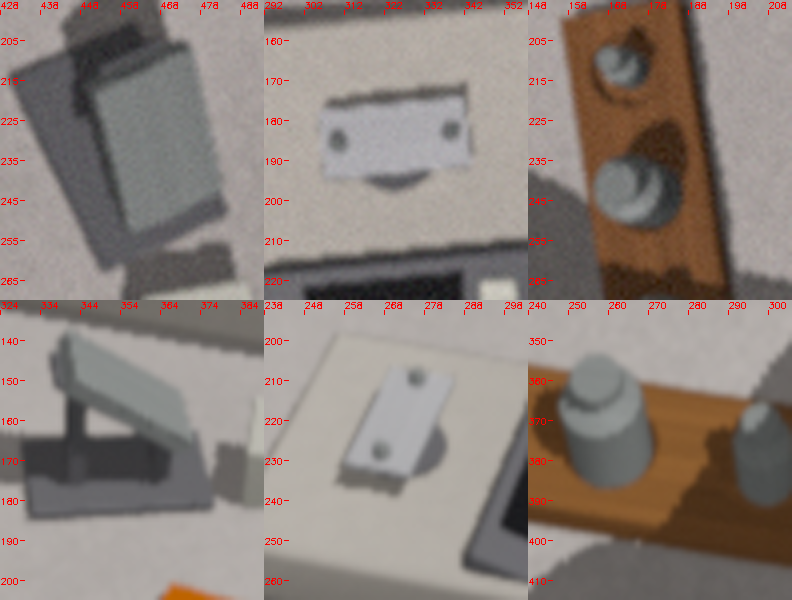

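Crop: the steel pan's top corners in the top view are about (452,216), (475,206), (483,244) and (461,253). The pegs are at (310,185) and (338.5,182.5) in top and (276,209) and (267,227.5) in side. The largest weight is in the middle recess, top (167,241) and side (260,370). Next I'll fit poses.

```bash
cat > h.py <<'E'
from station import ctrl
import cv2,numpy as np
from scipy.optimize import least_squares,minimize
from scipy.spatial.transform import Rotation as Ro
K={c:ctrl.calibration(c) for c in("side","top")}
def proj(c,P):
    k=K[c]; X=np.atleast_2d(P)@np.array(k["R"]).T+k["t"]
    return np.c_[k["fx"]*X[:,0]/X[:,2]+k["cx"],k["fy"]*X[:,1]/X[:,2]+k["cy"]]
def tri(pts):  # {cam:(u,v)} -> xyz
    r=least_squares(lambda X:np.concatenate([proj(c,X)[0]-p for c,p in pts.items()]),[.6,0,.1]); return r.x,np.abs(r.fun).max()
def onz(c,uv,z):
    k=K[c];R=np.array(k["R"]);o=-R.T@k["t"];d=R.T@[(uv[0]-k["cx"])/k["fx"],(uv[1]-k["cy"])/k["fy"],1];return o+d*(z-o[2])/d[2]
def box(L,W,H): return np.array([[x,y,z] for x in(-L/2,L/2) for y in(-W/2,W/2) for z in(0,H)])
def fitmask(masks,L,W,H,p0,rot):  # p=(x,y,z,yaw,pitch); IoU of projected box against masks
    B=box(L,W,H); S=8
    def cost(p):
        s=0
        for c,m in masks.items():
            q=(proj(c,B@rot(p).T+p[:3])+.5)*S-.5; h=cv2.convexHull(q.astype(np.float32))
            im=np.zeros((480,640),np.float32); x,y,w,hh=cv2.boundingRect(h); x0,y0=x//S-1,y//S-1; nw,nh=w//S+4,hh//S+4
            b=np.zeros((nh*S,nw*S),np.uint8); cv2.fillConvexPoly(b,np.round(h-[x0*S,y0*S]).astype(np.int32),255)
            im[y0:y0+nh,x0:x0+nw]=cv2.resize(b,(nw,nh),interpolation=cv2.INTER_AREA)/255.
            s+=1-np.minimum(im,m).sum()/np.maximum(im,m).sum()
        return s
    n=len(p0); sim=np.vstack([p0]+[np.array(p0)+np.eye(n)[i]*([.006]*3+[.1,.1])[i] for i in range(n)])
    return minimize(cost,p0,method="Nelder-Mead",options=dict(initial_simplex=sim,maxiter=500,xatol=1e-5))
E
cat > a.py <<'E'
from h import *
c=lambda x,y,ox,oy,mx,my:np.array([(x-mx+.5)/4-.5+ox,(y-my+.5)/4-.5+oy])
im={k:cv2.imread(f"pics/{k}0.png",0).astype(float) for k in K}
def dark(k,p,r=4):
    x,y=np.round(p).astype(int); w=im[k][y-r:y+r+1,x-r:x+r+1]; m=np.clip(np.median(w)-8-w,0,None); g=np.mgrid[-r:r+1,-r:r+1]
    return np.array([x+(m*g[1]).sum()/m.sum(),y+(m*g[0]).sum()/m.sum()])
T=lambda x,y:c(x,y,292,150,264,0); S=lambda x,y:c(x,y,238,190,264,300)
pg=[]
for a,b in((T(338,141),S(381,451)),(T(451,131),S(417,377))):
    a2,b2=dark("top",a),dark("side",b); print(a,a2,b,b2); pg.append(tri({"top":a,"side":b})); print(pg[-1],tri({"top":a2,"side":b2}))
q=[(T(322,103),S(404,366)),(T(465,96),S(0,0)),(T(470,163),S(455,375)),(T(325,178),S(410,477))]
for a,b in((T(322,103),S(343,463)),(T(465,96),S(404,366)),(T(470,163),S(455,375)),(T(325,178),S(410,477))): print("plate",tri({"top":a,"side":b}))
T2=lambda x,y:c(x,y,428,195,0,0); S2=lambda x,y:c(x,y,324,130,0,300)
for a,b in((T2(95,85),S2(88,393)),(T2(188,43),S2(68,331)),(T2(222,195),S2(178,388)),(T2(133,233),S2(193,437))): print("pan",tri({"top":a,"side":b}))
# pan masks
M={}
for k in K:
    ctrl.get_image(k)
    for d in ctrl.outline_of(k,"pan"):
        x,y,w,h=d["rect"]; print(k,d["conf"],np.round(d["rect"]))
        if (k=="side" and 330<x+w/2<370 and y<160) or (k=="top" and 450<x+w/2<480 and 210<y+h/2<250): M[k]=d["mask"].astype(np.float32)
rot=lambda p:Ro.from_euler("ZY",[p[3],-p[4]]).as_matrix()
if M:
    r=fitmask(M,.1,.06,.014,[.58,-.305,.075,.43,.61],rot); print(M.keys(),r.x,r.fun)
E
python3 a.py
```

```text
[310.125 184.875] [310.05529412 184.58352941] [266.875 227.375] [266.4010989  227.65750916]
(array([0.60511037, 0.01487944, 0.0843336 ]), np.float64(0.5073121518103108)) (array([0.60615248, 0.01507587, 0.08325074]), np.float64(0.4376425937240924))
[338.375 182.375] [338.31623932 181.98860399] [275.875 208.875] [275.51215278 209.05729167]
(array([ 0.60929179, -0.0486614 ,  0.08506959]), np.float64(0.39433659066008886)) (array([ 0.61032081, -0.04860526,  0.08424224]), np.float64(0.4089883593183572))
plate (array([0.62777382, 0.02303912, 0.0755374 ]), np.float64(1.0726022618870275))
plate (array([ 0.62654351, -0.05842342,  0.08134791]), np.float64(2.031331460255842))
plate (array([ 0.59032876, -0.05910904,  0.08314642]), np.float64(0.8024732245714858))
plate (array([0.58506473, 0.02267793, 0.07710551]), np.float64(0.7597481526400998))
pan (array([ 0.51999916, -0.29790505,  0.09639286]), np.float64(3.1887271056900204))
pan (array([ 0.54392329, -0.34639521,  0.1085333 ]), np.float64(1.2175996474862814))
pan (array([ 0.46667827, -0.37694244,  0.05702912]), np.float64(0.520587184928786))
pan (array([ 0.44465213, -0.324844  ,  0.05724061]), np.float64(0.3680431125571886))
side 0.82 [359. 199.  43.  32.]
side 0.82 [438. 171.  41.  28.]
top 0.85 [383. 262.  32.  37.]
top 0.62 [446. 205.  40.  49.]
top 0.59 [455. 331.  45.  47.]
dict_keys(['top']) [ 0.49699198 -0.31860272  0.12071153  0.43392407  0.67574141] 0.060475051403045654
```

```bash
cat > b.py <<'E'
from h import *
c=lambda x,y,ox,oy,mx,my:np.array([(x-mx+.5)/4-.5+ox,(y-my+.5)/4-.5+oy])
T2=lambda x,y:c(x,y,428,195,0,0); S2=lambda x,y:c(x,y,324,130,0,300)
L,W=.05,.03
m=np.array([[L,W,.014],[L,-W,.014],[-L,-W,.014],[-L,W,.014]])
tp=np.array([T2(95,85),T2(188,43),T2(222,195),T2(133,233)]); sp=np.array([S2(68,331),S2(178,388),S2(193,437)])
def f(p):
    P=m@Ro.from_euler("ZY",[p[3],-np.radians(35)]).as_matrix().T+p[:3]
    return np.r_[(proj("top",P)-tp).ravel(),(proj("side",P[1:])-sp).ravel()]
r=least_squares(f,[.49,-.33,.08,.4],loss="soft_l1"); print("pan",r.x,np.degrees(r.x[3]),np.round(f(r.x),1))
Rm=Ro.from_euler("ZY",[r.x[3],-np.radians(35)]).as_matrix(); cen=r.x[:3]+Rm@[0,0,.007]; print("pan centre",cen)
for k,a,b in(("top",(310.1,184.7),(338.35,182.2)),("side",(266.6,227.5),(275.7,209))):
    A,B=onz(k,a,.0915),onz(k,b,.0915); print("carrier",k,(A+B)/2,np.linalg.norm(A-B),np.degrees(np.arctan2(*(A-B)[[1,0]])))
t,s=(170.7,240.2),(256.4,359.5)
print("weight tri",tri({"top":t,"side":s}),onz("top",t,.086),onz("side",s,.086))
k=np.array([(c(565,20,148,195,528,0)),c(725,298,148,195,528,0)]); 
A,B=onz("top",c(677,5,148,195,528,0),.022),onz("top",c(731,290,148,195,528,0),.022); print("block yaw",np.degrees(np.arctan2(*(A-B)[[1,0]])))
o=ctrl.get_obs(); R=Ro.from_rotvec(o["tool_rot"]).as_matrix(); print(R.round(3),o["t"],o["tool_pos"])
d=cen-o["tool_pos"]; print("shift tool mm",R.T@d*1000)
for n in("timer","beaker","amber","wash"):
    for cc in K: print(n,cc,[(round(d["conf"],2),np.round(onz(cc,(d["rect"][0]+d["rect"][2]/2,d["rect"][1]+d["rect"][3]/2),.04),3)) for d in ctrl.boxes_of(cc,n)][:1])
E
python3 b.py
```

```text
pan [ 0.50172262 -0.33209328  0.07214823  0.40756015] 23.35147645630261 [-0.3  1.6  0.9  0.7  0.5 -1.2 -0.6  0.3 -1.2 -1.3 -0.   0.1 -0.6  0.8]
pan centre [ 0.49803646 -0.33368472  0.0778823 ]
carrier top [ 0.60712822 -0.0164356   0.0915    ] 0.0633937229907958 93.65358474773952
carrier side [ 0.60302635 -0.01012786  0.0915    ] 0.06381280063768989 94.07258605473542
weight tri (array([0.48876301, 0.32776813, 0.08046317]), np.float64(0.683283513445673)) [0.48972815 0.32668323 0.086     ] [0.48580087 0.33021418 0.086     ]
block yaw 10.211127837105604
[[-0.945  0.328  0.   ]
 [ 0.328  0.945  0.   ]
 [-0.     0.    -1.   ]] 0.9 [0.20475289 0.59049116 0.23132141]
shift tool mm [-579.89192562 -777.073232    153.43538118]
timer side [(0.72, array([ 0.391, -0.341,  0.04 ]))]
timer top [(0.74, array([ 0.398, -0.359,  0.04 ]))]
beaker side [(0.92, array([0.397, 0.024, 0.04 ]))]
beaker top [(0.72, array([0.402, 0.039, 0.04 ]))]
amber side [(0.63, array([0.337, 0.319, 0.04 ]))]
amber top [(0.95, array([0.333, 0.319, 0.04 ]))]
wash side [(0.66, array([0.754, 0.245, 0.04 ]))]
wash top [(0.81, array([0.743, 0.271, 0.04 ]))]
```

```bash
cat > to.py <<'E'
import sys
from h import *
x,y,z,j=map(float,sys.argv[1:5]); o=ctrl.get_obs(); R=Ro.from_rotvec(o["tool_rot"]).as_matrix()
cur=np.degrees(np.arctan2(R[1,1],R[0,1])); 
print("t%.2f pos"%o["t"],o["tool_pos"].round(4),"jaw%.2f"%cur,"q6 %.2f"%o["q"][5],"F",o["contact_force"].round(1),"open%.4f"%o["opening"])
print("shift",(R.T@(np.array([x,y,z])-o["tool_pos"])*1000).round(1),"turn %.4f"%np.radians(cur-j))
E
python3 -m creep '[[0,-580,-777,-20,2.4],[0,-580,-777,-20,2.4],[0,-580,-777,-20,2.4],[0,-580,-777,-20,2.4],[0,-580,-777,-20,2.4],[0,-580,-777,-20,2.4],[0,-580,-777,-20,2.4],[0,-580,-777,-20,2.4],[0,-580,-777,-20,2.4],[0,-580,-777,-20,2.4],[0,-580,-777,-20,2.4],[0,-580,-777,-20,2.4]]' 30; python3 to.py .498 -.334 .18 -66.65
```

```text
t: 2.3
tool_pos: [0.3561, 0.1122, 0.2421]
tool_rot: [2.498, 1.903, 0.003]
contact_force: [2.1, 0.2, 0.1]
opening: 0.0855
t2.30 pos [0.3561 0.1122 0.2421] jaw-15.39 q6 0.37 F [2.1 0.2 0.1] open0.0855
shift [-392.6  255.1   62.2] turn 0.8946
```

```bash
python3 -m creep '[[0,-393,255,62,0.895],[0,-393,255,62,0.895],[0,-393,255,62,0.895],[0,-393,255,62,0.895],[0,-393,255,62,0.895],[0,-393,255,62,0.895],[0,-393,255,62,0.895],[0,-393,255,62,0.895],[0,-393,255,62,0.895],[0,-393,255,62,0.895],[0,-393,255,62,0.895],[0,-393,255,62,0.895]]'; python3 -m creep '[[0,0,0,0,0],[0,0,0,0,0]]'; python3 to.py .498 -.334 .059 -66.65
python3 - <<'E'
from h import *
ims=[]
for k,(x,y) in(("side",(310,100)),("top",(400,170))):
    im=ctrl.get_image(k)[:,:,::-1]; cv2.imwrite(f"pics/{k}1.png",im); ims.append(cv2.resize(im[y:y+120,x:x+130],None,fx=3,fy=4))
cv2.imwrite("pics/crop2.png",np.hstack(ims)); o=ctrl.get_obs()
for k in K: print(k,proj(k,o["tool_pos"]))
E
```

```text
t: 3.3
tool_pos: [0.5003, -0.3363, 0.1783]
tool_rot: [3.075, 0.639, -0.001]
contact_force: [-0.8, -0.3, -1.2]
opening: 0.0855
t: 3.47
tool_pos: [0.4999, -0.3321, 0.1791]
tool_rot: [-3.074, -0.642, 0.001]
contact_force: [-0.9, -0.3, -0.2]
opening: 0.0852
t3.47 pos [ 0.4999 -0.3321  0.1791] jaw-66.42 q6 0.45 F [-0.9 -0.3 -0.2] open0.0852
shift [ -2.5   1.2 120.1] turn 0.0041
side [[354.20939591 120.09048055]]
top [[479.23777747 222.05779285]]
```

View pics/crop2.png

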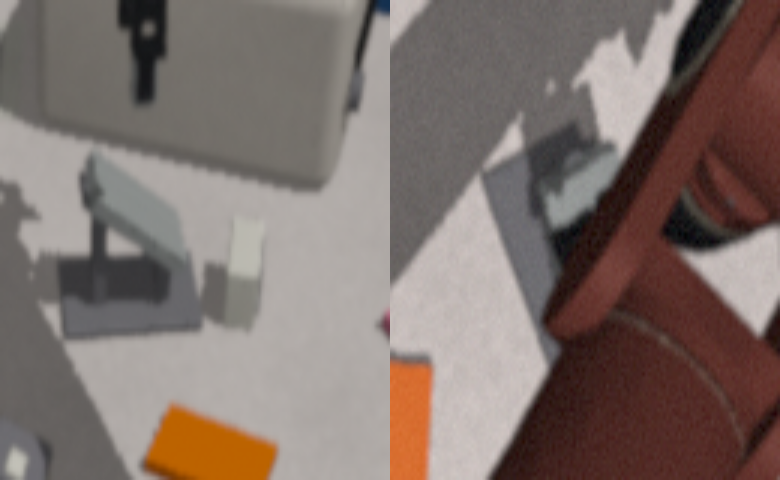

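```bash
python3 - <<'E'
from h import *
p=np.array([.4999,-.3321,.1791]);j=np.array([np.cos(np.radians(-66.4)),np.sin(np.radians(-66.4)),0])
for s in(-1,1):
    print(proj("side",p+s*.05*j+[0,0,.013]),proj("side",p+s*.05*j))
E
python3 -m creep '[[0,-2,1,20,0],[0,-2,1,40,0],[0,-2,1,60,0],[0,-2,1,75,0],[0,-2,1,90,0],[0,-2,1,105,0],[0,-2,1,120,0],[0,-2,1,120,0],[0,-2,1,120,0]]' 25;  python3 to.py .498 -.334 .059 -66.65
```

```text
[[357.14928079 126.40708766]] [[356.94140949 130.8942939 ]]
[[352.11371719 105.42351683]] [[351.95548108 109.81817753]]
t: 4.32
tool_pos: [0.4983, -0.3319, 0.0594]
tool_rot: [-3.073, -0.646, 0.001]
contact_force: [0.9, -0.4, 0.6]
opening: 0.0856
t4.32 pos [ 0.4983 -0.3319  0.0594] jaw-66.27 q6 0.44 F [ 0.9 -0.4  0.6] open0.0856
shift [-1.1  1.8  0.4] turn 0.0066
```

```bash
python3 -m creep '[[60,-1,1,0,0],[60,-1,1,0,0],[255,-1,1,0,0],[255,-1,1,0,0],[255,-1,1,0,0],[255,-1,1,0,0],[255,-1,1,0,0],[255,-1,1,0,0]]' 25;  python3 to.py .498 -.334 .059 -66.65
python3 - <<'E'
from h import *
ims=[]
for k,(x,y) in(("side",(310,100)),("top",(400,170))):
    im=ctrl.get_image(k)[:,:,::-1]; cv2.imwrite(f"pics/{k}2.png",im); ims.append(cv2.resize(im[y:y+120,x:x+130],None,fx=3,fy=4))
cv2.imwrite("pics/crop3.png",np.hstack(ims))
E
```

```text
t: 4.98
tool_pos: [0.4992, -0.3356, 0.0616]
tool_rot: [3.073, 0.643, 0.003]
contact_force: [0.1, 1.4, 6.8]
opening: 0.0595
t4.98 pos [ 0.4992 -0.3356  0.0616] jaw-66.36 q6 0.44 F [0.1 1.4 6.8] open0.0595
shift [-0.5 -2.   2.6] turn 0.0051
```

View pics/crop3.png

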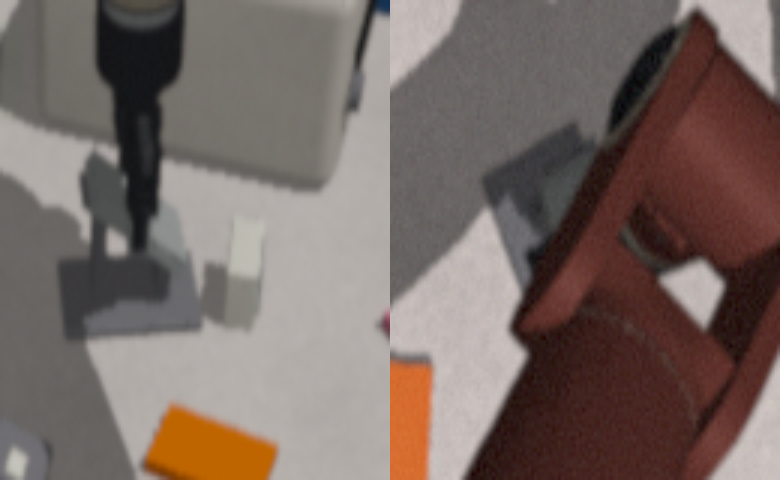

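Gripped near the middle of the pan: the finger is at about (357,160) in side, and the opening is 59.5 mm. Lifting.

```bash
python3 -m creep '[[255,0,0,-5,0],[255,0,0,-10,0],[255,0,0,-20,0],[255,0,0,-40,0],[255,0,0,-60,0],[255,0,0,-90,0],[255,0,0,-120,0],[255,0,0,-150,0],[255,0,0,-180,0],[255,0,0,-180,0]]' 30;  python3 to.py .5 .185 .24 3.8
```

```text
t: 5.92
tool_pos: [0.5006, -0.3369, 0.2484]
tool_rot: [3.065, 0.642, 0.012]
contact_force: [0.9, 0.2, -1.1]
opening: 0.0592
t5.92 pos [ 0.5006 -0.3369  0.2484] jaw-66.35 q6 0.44 F [ 0.9  0.2 -1.1] open0.0592
shift [ 208.8 -478.3    4. ] turn -1.2243
```

```bash
python3 -m creep '[[255,20,-48,0,-0.12],[255,40,-96,0,-0.24],[255,60,-140,0,-0.36],[255,80,-180,0,-0.48],[255,97,-220,0,-0.6],[255,114,-260,0,-0.72],[255,131,-300,0,-0.84],[255,148,-340,0,-0.96],[255,166,-380,0,-1.08],[255,183,-420,0,-1.2],[255,198,-455,0,-1.224],[255,209,-478,0,-1.224]]'; python3 -m creep '[[255,0,0,0,0],[255,0,0,0,0],[255,0,0,0,0]]'; python3 to.py .5 .185 .05 3.8
python3 - <<'E'
from h import *
ims=[]; o=ctrl.get_obs()
for k in K:
    x,y=(proj(k,o["tool_pos"])[0]-[65,60]).astype(int)
    im=ctrl.get_image(k)[:,:,::-1]; cv2.imwrite(f"pics/{k}3.png",im); ims.append(cv2.resize(im[y:y+120,x:x+130],None,fx=3,fy=4)); print(k,x,y)
cv2.imwrite("pics/crop4.png",np.hstack(ims))
E
```

```text
t: 6.92
tool_pos: [0.4964, 0.1671, 0.2386]
tool_rot: [-2.145, -2.294, 0.002]
contact_force: [1.3, -0.7, -1.6]
opening: 0.0595
t: 7.17
tool_pos: [0.497, 0.1651, 0.2386]
tool_rot: [-2.146, -2.294, 0.003]
contact_force: [0.1, -0.4, -3.2]
opening: 0.0592
t7.17 pos [0.497  0.1651 0.2386] jaw3.83 q6 0.11 F [ 0.1 -0.4 -3.2] open0.0592
shift [ 19.8   4.6 188.6] turn 0.0005
side 214 175
top 167 166
```

View pics/crop4.png

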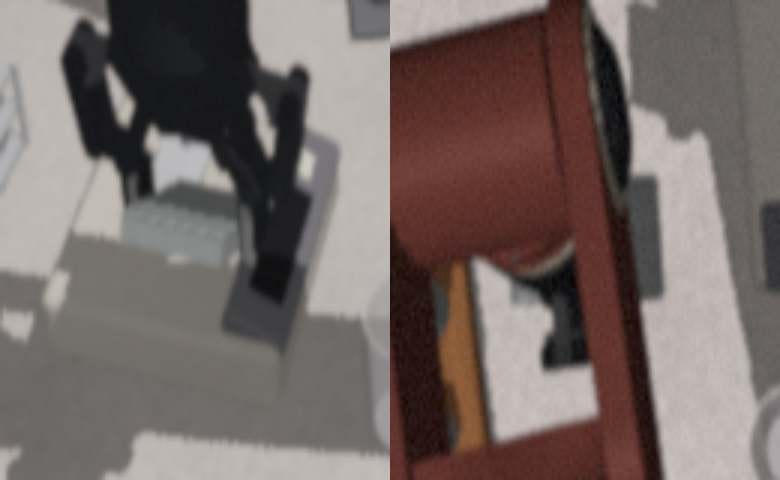

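```bash
python3 -m creep '[[255,10,2,30,0],[255,20,5,60,0],[255,20,5,95,0],[255,20,5,130,0],[255,20,5,160,0],[255,20,5,185,0],[255,20,5,200,0],[255,20,5,207,0],[255,20,5,207,0]]' 20; python3 -m creep '[[255,0,0,3,0],[255,0,0,6,0],[255,0,0,9,0],[255,0,0,12,0],[255,0,0,15,0],[255,0,0,18,0],[255,0,0,21,0],[255,0,0,24,0],[255,0,0,26,0],[255,0,0,28,0],[255,0,0,30,0]]'; python3 to.py .5 .185 0 3.8
```

```text
t: 8.02
tool_pos: [0.5, 0.1839, 0.0306]
tool_rot: [-2.148, -2.29, 0.005]
contact_force: [-0.1, -0.1, -2.6]
opening: 0.0592
t: 8.93
tool_pos: [0.5045, 0.1884, 0.0065]
tool_rot: [2.146, 2.292, 0.013]
contact_force: [-1.9, 8.4, 8.9]
opening: 0.0592
t8.93 pos [0.5045 0.1884 0.0065] jaw3.77 q6 0.15 F [-1.9  8.4  8.9] open0.0592
shift [-3.1 -4.8  6.5] turn -0.0006
```

```bash
python3 -m creep '[[255,0,0,2,0],[255,0,0,4,0],[255,0,0,6,0],[255,0,0,6,0]]'; python3 to.py .5 .185 0 3.8
python3 - <<'E'
from h import *
ims=[]; o=ctrl.get_obs()
for k in K:
    x,y=(proj(k,o["tool_pos"])[0]-[65,75]).astype(int)
    im=ctrl.get_image(k)[:,:,::-1]; cv2.imwrite(f"pics/{k}4.png",im); ims.append(cv2.resize(im[y:y+120,x:x+130],None,fx=3,fy=4)); print(k,x,y)
cv2.imwrite("pics/crop5.png",np.hstack(ims))
E
```

```text
t: 9.27
tool_pos: [0.5046, 0.1877, -0.0002]
tool_rot: [2.145, 2.292, 0.012]
contact_force: [1.1, 6.2, 6.3]
opening: 0.0594
t9.27 pos [ 5.046e-01  1.877e-01 -2.000e-04] jaw3.80 q6 0.15 F [1.1 6.2 6.3] open0.0594
shift [-2.4 -4.8 -0.2] turn -0.0000
side 215 245
top 174 160
```

View pics/crop5.png

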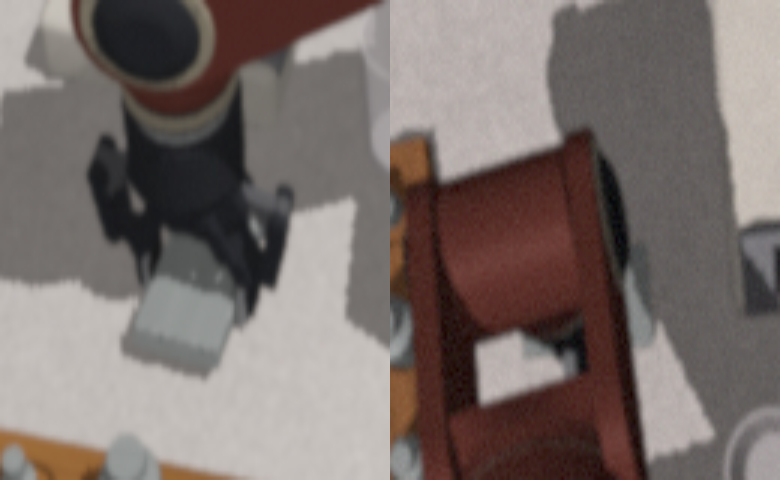

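```bash
python3 -m creep '[[255,0,0,1,0],[255,0,0,2,0],[255,0,0,3,0],[255,0,0,3,0]]'; python3 -m creep '[[255,0,0,1,0],[255,0,0,2,0],[255,0,0,2,0]]'; python3 to.py .5 .185 0 3.8
```

```text
t: 9.7
tool_pos: [0.5046, 0.1876, -0.0032]
tool_rot: [2.145, 2.292, 0.012]
contact_force: [0.3, 5.7, 6.3]
opening: 0.0595
t: 9.95
tool_pos: [0.5046, 0.1876, -0.0047]
tool_rot: [2.145, 2.292, 0.011]
contact_force: [-2.4, 5.1, 10.2]
opening: 0.0594
t9.95 pos [ 0.5046  0.1876 -0.0047] jaw3.78 q6 0.15 F [-2.4  5.1 10.2] open0.0594
shift [-2.2 -4.8 -4.7] turn -0.0003
```

```bash
python3 -m creep '[[120,0,0,0,0],[60,0,0,0,0],[30,0,0,0,0],[30,0,0,0,0],[30,0,0,0,0]]'; python3 to.py .5 .185 0 3.8; python3 -m creep '[[30,0,0,-1,0],[100,0,0,-1,0],[255,0,0,-1,0],[255,0,0,-1,0],[255,0,0,-1,0],[255,0,0,-1,0],[255,0,0,-1,0]]' 40; python3 to.py .5 .185 0 3.8
python3 - <<'E'
from h import *
ims=[]; o=ctrl.get_obs()
for k in K:
    x,y=(proj(k,o["tool_pos"])[0]-[65,75]).astype(int)
    im=ctrl.get_image(k)[:,:,::-1]; cv2.imwrite(f"pics/{k}5.png",im); ims.append(cv2.resize(im[y:y+120,x:x+130],None,fx=3,fy=4)); print(k,x,y)
cv2.imwrite("pics/crop6.png",np.hstack(ims))
E
```

```text
t: 10.37
tool_pos: [0.5011, 0.1853, -0.0086]
tool_rot: [-2.147, -2.293, 0.001]
contact_force: [-0.3, -0.4, -0.5]
opening: 0.0754
t10.37 pos [ 0.5011  0.1853 -0.0086] jaw3.78 q6 0.15 F [-0.3 -0.4 -0.5] open0.0754
shift [-0.2 -1.1 -8.6] turn -0.0003
t: 10.95
tool_pos: [0.5036, 0.1858, -0.0047]
tool_rot: [2.146, 2.292, 0.005]
contact_force: [-0.9, -0.8, 11.6]
opening: 0.0595
t10.95 pos [ 0.5036  0.1858 -0.0047] jaw3.78 q6 0.15 F [-0.9 -0.8 11.6] open0.0595
shift [-0.6 -3.6 -4.7] turn -0.0004
side 216 245
top 175 161
```

View pics/crop6.png

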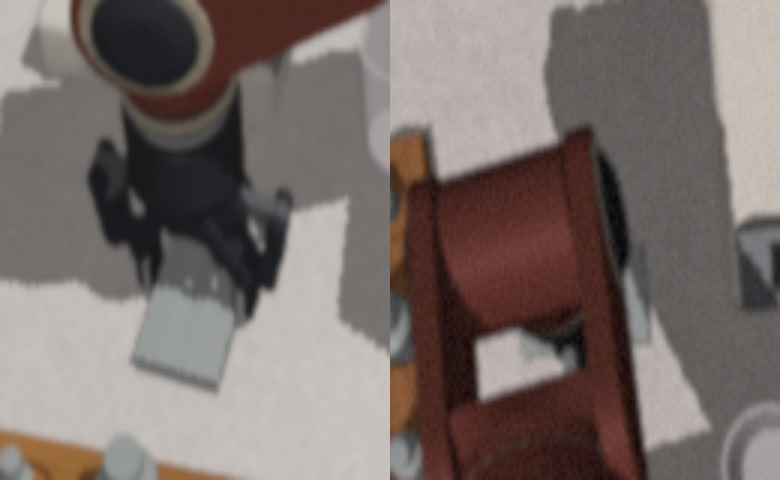

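Run:
```python
from h import *
im=cv2.imread("pics/side5.png",0).astype(np.float32)
a=np.radians(93.8); d=np.array([np.cos(a),np.sin(a),0]); n=np.array([-d[1],d[0],0]); c=np.array([.5036,.1858,0])
s=np.arange(.03,.066,.002)
for z in(.014,0.):
    P=np.array([np.mean([cv2.remap(im,*[np.float32([[v]]) for v in proj("side",c+d*si+n*w+[0,0,z])[0]],cv2.INTER_LINEAR)[0,0] for w in np.linspace(-.02,.02,9)]) for si in s])
    print(z,[f"{1000*x:.0f}:{v:.0f}" for x,v in zip(s,P)])
ctrl.get_image("side")
for dd in ctrl.outline_of("side","pan")[:4]:
    print(dd["conf"],dd["rect"])
    x,y,w,h=dd["rect"]
    if y>290:
        M={"side":dd["mask"].astype(np.float32)}
        cnt=cv2.findContours(dd["mask"].astype(np.uint8),0,1)[0]; print(cv2.approxPolyDP(max(cnt,key=len),2,True).reshape(-1,2).tolist())
cv2.imwrite("pics/z.png",cv2.resize(cv2.imread("pics/side5.png")[285:360,240:320],None,fx=8,fy=8,interpolation=cv2.INTER_CUBIC))
```

```text
0.014 ['30:154', '32:154', '34:154', '36:154', '38:154', '40:154', '42:154', '44:154', '46:154', '48:153', '50:147', '52:132', '54:115', '56:112', '58:132', '60:163', '62:181', '64:188']
0.0 ['30:154', '32:154', '34:154', '36:154', '38:154', '40:153', '42:148', '44:133', '46:116', '48:111', '50:130', '52:160', '54:180', '56:188', '58:189', '60:189', '62:189', '64:190']
0.65 [260.1, 302.8, 33.5, 37.8]
[[273, 304], [261, 335], [287, 342], [294, 327], [293, 315], [283, 306]]
0.55 [445.0, 179.0, 34.1, 22.6]
```

View pics/z.png

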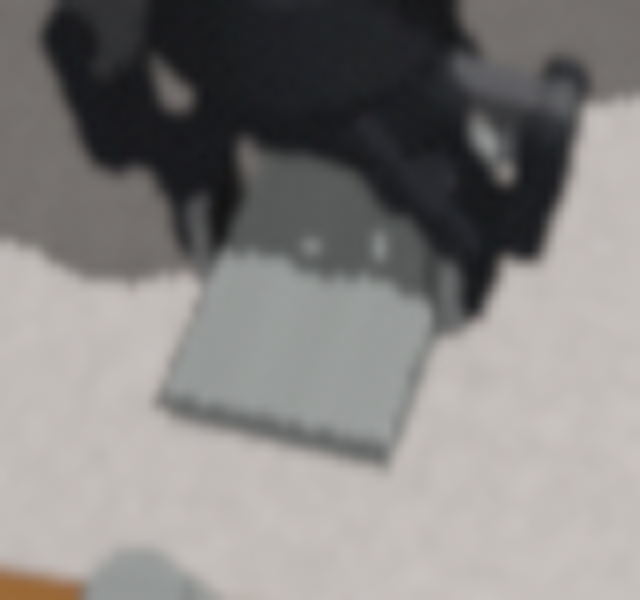

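The pan is flat in the grip. Its near end sits 51–52 mm from the TCP, so it is centred to about 1.5 mm. Lifting and moving over the carrier.

```bash
python3 -m creep '[[255,0,0,-10,0],[255,0,0,-30,0],[255,0,0,-65,0],[255,0,0,-100,0],[255,0,0,-135,0],[255,0,0,-170,0],[255,0,0,-200,0],[255,0,0,-200,0]]' 40; python3 to.py .607 -.0185 .2 3.7
```

```text
t: 11.82
tool_pos: [0.5048, 0.1862, 0.2005]
tool_rot: [2.142, 2.288, 0.016]
contact_force: [0.1, 0.4, -0.8]
opening: 0.059
t11.82 pos [0.5048 0.1862 0.2005] jaw3.78 q6 0.15 F [ 0.1  0.4 -0.8] open0.0590
shift [-211.    88.5    1.2] turn 0.0014
```

```bash
python3 -m creep '[[255,-35,15,0,0],[255,-70,30,0,0],[255,-105,44,0,0],[255,-140,58,0,0],[255,-175,73,0,0],[255,-211,89,0,0],[255,-211,89,20,0],[255,-211,89,40,0],[255,-211,89,60,0],[255,-211,89,80,0],[255,-211,89,80,0],[255,-211,89,80,0]]'; python3 to.py .607 -.0185 .11 3.7
python3 - <<'E'
from h import *
ims=[]; o=ctrl.get_obs()
a=np.radians(93.8); d=np.array([np.cos(a),np.sin(a),0]); n=np.array([-d[1],d[0],0])
P=np.array([o["tool_pos"]+[0,0,.005+z]+d*(.0015+s*.05)+n*w*.03 for s in(-1,1) for w in(-1,1) for z in(0,.014)])
for k in K:
    x,y=(proj(k,o["tool_pos"])[0]-[32,25]).astype(int); 
    im=ctrl.get_image(k)[:,:,::-1]; cv2.imwrite(f"pics/{k}6.png",im); b=cv2.resize(im[y:y+75,x:x+65],None,fx=6,fy=6,interpolation=cv2.INTER_CUBIC); print(k,x,y)
    for q in proj(k,P): cv2.circle(b,tuple(((q-[x,y]+.5)*6).astype(int)),2,(0,0,255),-1)
    ims.append(b)
cv2.imwrite("pics/crop7.png",np.hstack(ims))
E
```

```text
t: 12.82
tool_pos: [0.6017, -0.0189, 0.1095]
tool_rot: [-2.144, -2.29, 0.005]
contact_force: [0.1, 0.7, -2.5]
opening: 0.0585
t12.82 pos [ 0.6017 -0.0189  0.1095] jaw3.77 q6 -0.22 F [ 0.1  0.7 -2.5] open0.0585
shift [ 0.1  5.3 -0.6] turn 0.0013
side 240 185
top 293 159
```

View pics/crop7.png

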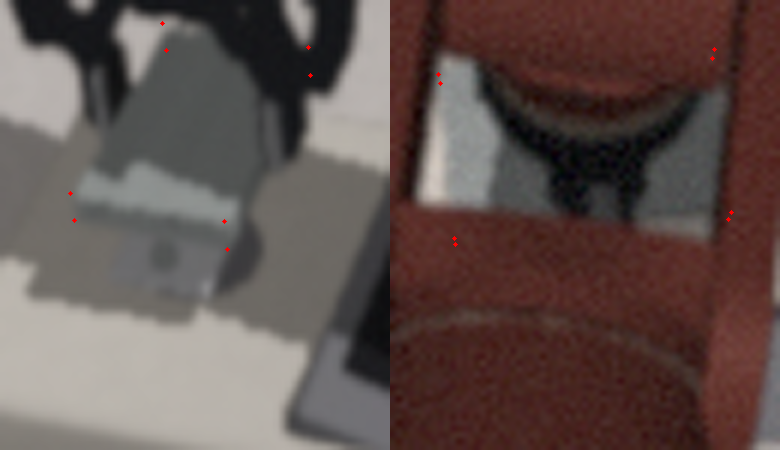

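```bash
python3 -m creep '[[255,0,2,0,0],[255,0,5,0,0],[255,0,5,0,0],[255,0,5,0,0],[255,0,5,0,0]]'; python3 to.py .607 -.0185 .11 3.7
cat > e.py <<'E'
from h import *
a=np.radians(93.7); d=np.array([np.cos(a),np.sin(a),0]); n=np.array([d[1],-d[0],0])  # n ~ +x
def prof(im,cam,c,ax,ot,rng,spread,step=.001):
    s=np.arange(rng[0],rng[1],step); v=[]
    for si in s:
        q=proj(cam,np.array([c+ax*si+ot*w for w in spread])).astype(np.float32)
        v.append(cv2.remap(im,q[:,:1],q[:,1:],cv2.INTER_LINEAR).mean())
    v=cv2.GaussianBlur(np.float32([v]),(0,0),1.2).ravel(); g=np.gradient(v); i=np.argsort(-abs(g)); out=[]
    for j in i:
        if all(abs(j-k)>4 for k in out) and len(out)<3: out.append(j)
    return [(round(s[j]*1000,1),round(float(g[j]),1)) for j in out]
if __name__=="__main__":
    c=np.array([.607,-.017,.082]); sp=np.linspace(-.012,.012,9)
    for k in K:
        im=cv2.imread(f"pics/{k}0.png",0).astype(np.float32)
        print(k,"plate +d",prof(im,k,c,d,n,(.03,.055),sp),"-d",prof(im,k,c,d,n,(-.055,-.03),sp),"+n",prof(im,k,c,n,d,(.008,.032),sp*1.5),"-n",prof(im,k,c,n,d,(-.032,-.008),sp*1.5))
    im=ctrl.get_image("side"); cv2.imwrite("pics/side7.png",im[:,:,::-1]); im=cv2.cvtColor(im,cv2.COLOR_RGB2GRAY).astype(np.float32)
    T=ctrl.get_obs()["tool_pos"]; 
    for h in(.019,.005): print("pan end",h,prof(im,"side",T+[0,0,h],d,n,(.035,.068),np.linspace(-.015,.015,9)))
    for h in(.019,): print("pan +n",prof(im,"side",T+[0,0,h]+d*.042,n,d,(.015,.045),np.linspace(-.003,.003,5)),"-n",prof(im,"side",T+[0,0,h]+d*.042,n,d,(-.045,-.015),np.linspace(-.003,.003,5)))
E
python3 e.py
```

```text
t: 13.33
tool_pos: [0.6093, -0.0189, 0.1131]
tool_rot: [2.146, 2.293, 0.001]
contact_force: [-0.8, -0.5, -3.3]
opening: 0.0587
t13.33 pos [ 0.6093 -0.0189  0.1131] jaw3.78 q6 -0.22 F [-0.8 -0.5 -3.3] open0.0587
shift [ 0.5 -2.3  3.1] turn 0.0015
side plate +d [(np.float64(45.0), -8.4), (np.float64(36.0), 2.5), (np.float64(50.0), -1.7)] -d [(np.float64(-42.0), -2.2), (np.float64(-37.0), -1.7), (np.float64(-47.0), -1.1)] +n [(np.float64(22.0), 4.7), (np.float64(17.0), -4.6), (np.float64(27.0), 0.4)] -n [(np.float64(-21.0), 5.5), (np.float64(-29.0), -2.0), (np.float64(-16.0), 0.5)]
top plate +d [(np.float64(36.0), 4.9), (np.float64(45.0), 1.4), (np.float64(30.0), -0.4)] -d [(np.float64(-44.0), -4.0), (np.float64(-35.0), -3.5), (np.float64(-49.0), -0.4)] +n [(np.float64(21.0), -12.3), (np.float64(28.0), 12.2), (np.float64(16.0), -2.0)] -n [(np.float64(-19.0), 11.1), (np.float64(-27.0), -8.4), (np.float64(-32.0), -1.7)]
pan end 0.019 [(np.float64(53.0), -6.4), (np.float64(37.0), 2.8), (np.float64(48.0), -2.2)]
pan end 0.005 [(np.float64(40.0), -6.3), (np.float64(51.0), 1.8), (np.float64(35.0), -1.6)]
pan +n [(np.float64(29.0), -4.2), (np.float64(17.0), 0.9), (np.float64(34.0), -0.9)] -n [(np.float64(-31.0), 9.9), (np.float64(-38.0), -4.8), (np.float64(-26.0), 1.0)]
```

```bash
for i in 1 2 3; do python3 -m creep '[[255,0,0,0,0]]' | grep tool_pos; done; python3 to.py .608 -.0178 .096 3.7
```

```text
tool_pos: [0.609, -0.0189, 0.1127]
tool_pos: [0.6089, -0.0188, 0.1126]
tool_pos: [0.6089, -0.0189, 0.1126]
t13.63 pos [ 0.6089 -0.0189  0.1126] jaw3.78 q6 -0.22 F [ 0.2 -0.  -2.9] open0.0591
shift [ 1.1 -0.9 16.6] turn 0.0014
```

```bash
python3 -m creep '[[255,0.5,-0.5,4,0],[255,1,-1,8,0],[255,1,-1,12,0],[255,1,-1,16,0],[255,1,-1,19,0],[255,1,-1,19,0]]'; python3 -m creep '[[255,0,0,1,0],[255,0,0,2,0],[255,0,0,3,0],[255,0,0,4,0],[255,0,0,5,0],[255,0,0,5,0]]';python3 -m creep '[[255,0,0,1,0],[255,0,0,2,0],[255,0,0,3,0],[255,0,0,3,0]]'; python3 to.py .608 -.0178 .077 3.7
```

```text
t: 14.13
tool_pos: [0.6072, -0.0178, 0.0923]
tool_rot: [-2.146, -2.292, 0.002]
contact_force: [-0.3, -0.1, -3.4]
opening: 0.0592
t: 14.63
tool_pos: [0.6078, -0.0179, 0.0884]
tool_rot: [-2.147, -2.293, 0.0]
contact_force: [0.1, -0.1, -2.7]
opening: 0.059
t: 14.97
tool_pos: [0.6078, -0.0179, 0.0853]
tool_rot: [-2.147, -2.293, 0.0]
contact_force: [-0.7, -0.1, -2.7]
opening: 0.0589
t14.97 pos [ 0.6078 -0.0179  0.0853] jaw3.78 q6 -0.22 F [-0.7 -0.1 -2.7] open0.0589
shift [0.1 0.3 8.3] turn 0.0015
```

```bash
python3 -m creep '[[255,0,0,1,0],[255,0,0,2,0],[255,0,0,3,0],[255,0,0,3,0]]';python3 -m creep '[[255,0,0,1,0],[255,0,0,2,0],[255,0,0,2,0]]'; python3 to.py .608 -.0178 .077 3.7
```

```text
t: 15.3
tool_pos: [0.6078, -0.0179, 0.0823]
tool_rot: [-2.147, -2.293, 0.0]
contact_force: [0.2, -0.2, -2.3]
opening: 0.0594
t: 15.55
tool_pos: [0.6078, -0.0179, 0.0803]
tool_rot: [-2.147, -2.293, 0.0]
contact_force: [-0.5, 0.2, -3.2]
opening: 0.0588
t15.55 pos [ 0.6078 -0.0179  0.0803] jaw3.78 q6 -0.22 F [-0.5  0.2 -3.2] open0.0588
shift [0.1 0.2 3.3] turn 0.0015
```

```bash
python3 -m creep '[[255,0,0,1,0],[255,0,0,2,0],[255,0,0,2,0]]';python3 -m creep '[[255,0,0,1,0],[255,0,0,2,0],[255,0,0,2,0]]'; python3 to.py .608 -.0178 .077 3.7
python3 - <<'E'
from h import *
im=ctrl.get_image("side")[:,:,::-1]; cv2.imwrite("pics/side8.png",im)
cv2.imwrite("pics/crop8.png",cv2.resize(im[185:260,240:330],None,fx=7,fy=7,interpolation=cv2.INTER_CUBIC))
E
```

```text
t: 15.8
tool_pos: [0.6078, -0.0179, 0.0783]
tool_rot: [-2.147, -2.293, 0.0]
contact_force: [0.0, 0.1, -2.5]
opening: 0.0589
t: 16.05
tool_pos: [0.608, -0.018, 0.0765]
tool_rot: [2.147, 2.293, 0.0]
contact_force: [-0.5, -0.4, -1.4]
opening: 0.0589
t16.05 pos [ 0.608  -0.018   0.0765] jaw3.78 q6 -0.22 F [-0.5 -0.4 -1.4] open0.0589
shift [ 0.2  0.  -0.5] turn 0.0014
```

View pics/crop8.png

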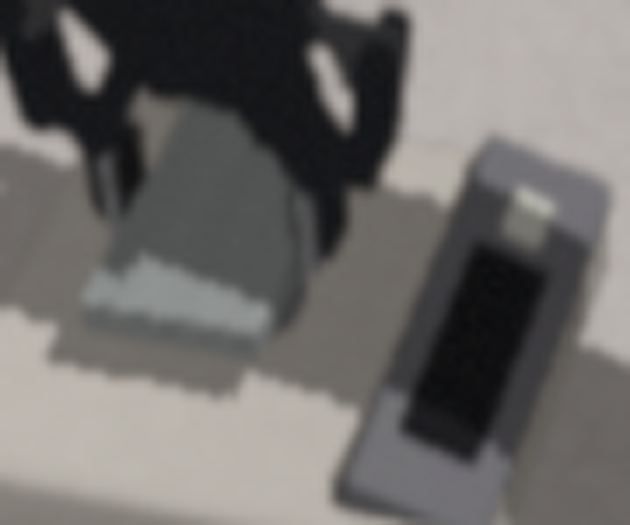

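The pan has gone over the pegs, and contact begins right at the expected seat height. One more millimetre, then release.

```bash
python3 -m creep '[[255,0,0,1,0],[255,0,0,1,0]]'; python3 -m creep '[[150,0,0,1,0],[100,0,0,1,0],[50,0,0,1,0],[0,0,0,1,0],[0,0,0,1,0],[0,0,0,1,0],[0,0,0,1,0]]' 20;  python3 -m creep '[[0,0,0,-10,0],[0,0,0,-30,0],[0,0,0,-60,0],[0,0,0,-100,0],[0,0,0,-140,0],[0,0,0,-160,0],[0,0,0,-160,0]]';  python3 to.py .49 .3267 .25 -79.8
```

```text
t: 16.27
tool_pos: [0.6081, -0.018, 0.0758]
tool_rot: [2.147, 2.293, 0.0]
contact_force: [-0.5, 0.6, -1.4]
opening: 0.059
t: 16.85
tool_pos: [0.6081, -0.018, 0.0747]
tool_rot: [2.147, 2.293, 0.0]
contact_force: [0.5, 0.7, -0.1]
opening: 0.0852
t: 17.43
tool_pos: [0.6113, -0.0184, 0.2437]
tool_rot: [2.139, 2.285, 0.012]
contact_force: [0.2, -0.5, 1.1]
opening: 0.0854
t17.43 pos [ 0.6113 -0.0184  0.2437] jaw3.79 q6 -0.22 F [ 0.2 -0.5  1.1] open0.0854
shift [352.4 -98.2  -8.6] turn 1.4589
```

```bash
python3 -m creep '[[0,35,-10,0,0.12],[0,70,-20,0,0.24],[0,105,-30,0,0.36],[0,140,-40,0,0.48],[0,175,-50,0,0.6],[0,210,-60,0,0.72],[0,245,-69,0,0.84],[0,280,-79,0,0.96],[0,315,-88,0,1.08],[0,335,-94,0,1.2],[0,350,-98,0,1.32],[0,352,-98,0,1.44]]'; python3 -m creep '[[0,0,0,0,0.02],[0,0,0,0,0.02]]';python3 to.py .4885 .3275 .045 -79.8
python3 - <<'E'
from h import *
from e import *
ims=[]; 
for k in K:
    x,y=(proj(k,[.608,-.017,.09])[0]-[32,37]).astype(int)
    im=ctrl.get_image(k)[:,:,::-1]; cv2.imwrite(f"pics/{k}9.png",im); ims.append(cv2.resize(im[y:y+75,x:x+65],None,fx=6,fy=6,interpolation=cv2.INTER_CUBIC)); print(k,x,y)
    g=cv2.cvtColor(im,cv2.COLOR_BGR2GRAY).astype(np.float32); c=np.array([.608,-.017,.0945])
    sp=np.linspace(-.02,.02,9)
    print(k,"+d",prof(g,k,c,d,n,(.04,.062),sp),"-d",prof(g,k,c,d,n,(-.062,-.04),sp),"+n",prof(g,k,c,n,d,(.02,.042),sp),"-n",prof(g,k,c,n,d,(-.042,-.02),sp))
cv2.imwrite("pics/crop9.png",np.hstack(ims))
E
```

```text
t: 18.43
tool_pos: [0.4852, 0.3292, 0.234]
tool_rot: [-3.126, -0.305, 0.002]
contact_force: [0.2, 0.5, -0.1]
opening: 0.0857
t: 18.6
tool_pos: [0.4866, 0.3268, 0.2341]
tool_rot: [3.128, 0.281, -0.001]
contact_force: [-0.3, -1.2, -0.3]
opening: 0.0852
t18.60 pos [0.4866 0.3268 0.2341] jaw-79.73 q6 1.86 F [-0.3 -1.2 -0.3] open0.0852
shift [  2.2  -0.5 189.1] turn 0.0012
side 238 179
side +d [(np.float64(52.0), -6.5), (np.float64(47.0), -2.9), (np.float64(57.0), -2.8)] -d [(np.float64(-60.0), 0.1), (np.float64(-50.0), 0.1), (np.float64(-55.0), -0.1)] +n [(np.float64(23.0), -0.6), (np.float64(28.0), -0.2), (np.float64(36.0), 0.1)] -n [(np.float64(-37.0), -9.3), (np.float64(-42.0), -1.6), (np.float64(-31.0), 1.5)]
top 292 146
top +d [(np.float64(51.0), 7.7), (np.float64(56.0), 1.4), (np.float64(46.0), 0.9)] -d [(np.float64(-52.0), -12.9), (np.float64(-47.0), 4.3), (np.float64(-57.0), -1.6)] +n [(np.float64(38.0), 12.9), (np.float64(31.0), -6.5), (np.float64(26.0), -1.1)] -n [(np.float64(-33.0), -9.9), (np.float64(-27.0), 2.2), (np.float64(-38.0), -0.9)]
```

View pics/crop9.png

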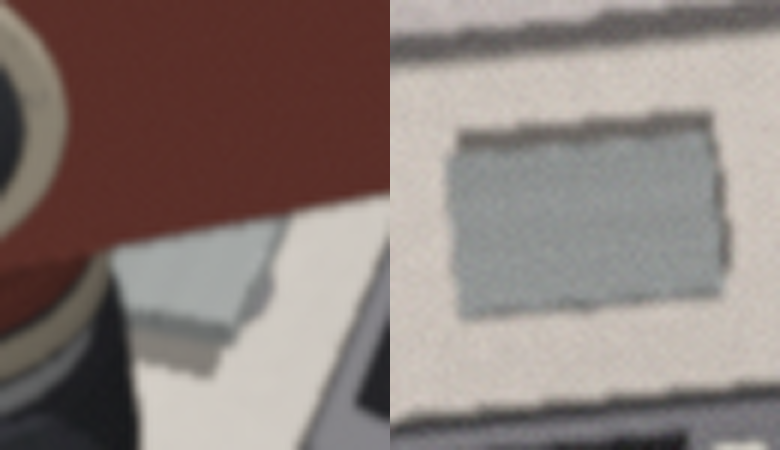

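Top view: the pan is level and square over the carrier at crop (588,222), about 0.5 mm off centre. Now the weight.

```bash
python3 -m creep '[[0,2,0,40,0],[0,2,0,80,0],[0,2,0,115,0],[0,2,0,145,0],[0,2,0,165,0],[0,2,0,180,0],[0,2,0,190,0],[0,2,0,198,0],[0,2,0,198,0],[0,2,0,198,0]]'; python3 to.py .4885 .3275 .036 -79.8; python3 -m creep '[[60,0,0,0,0],[100,0,0,0,0],[140,0,0,0,0],[255,0,0,0,0],[255,0,0,0,0],[255,0,0,0,0],[255,0,0,0,0],[255,0,0,0,0]]' 40;python3 to.py .4885 .3275 .036 -79.8
```

```text
t: 19.53
tool_pos: [0.4894, 0.3271, 0.0371]
tool_rot: [-3.129, -0.277, -0.001]
contact_force: [0.3, 0.1, 0.1]
opening: 0.0857
t19.53 pos [0.4894 0.3271 0.0371] jaw-79.87 q6 1.86 F [0.3 0.1 0.1] open0.0857
shift [-0.8 -0.5  1.1] turn -0.0011
t: 20.2
tool_pos: [0.4894, 0.3278, 0.0377]
tool_rot: [-3.128, -0.277, -0.002]
contact_force: [-2.3, 1.4, 5.0]
opening: 0.0364
t20.20 pos [0.4894 0.3278 0.0377] jaw-79.86 q6 1.86 F [-2.3  1.4  5. ] open0.0364
shift [-1.   0.2  1.7] turn -0.0011
```

```bash
python3 -m creep '[[255,0,0,-4,0],[255,0,0,-8,0],[255,0,0,-14,0],[255,0,0,-30,0],[255,0,0,-60,0],[255,0,0,-95,0],[255,0,0,-130,0],[255,0,0,-165,0],[255,0,0,-175,0],[255,0,0,-175,0],[255,0,0,-175,0]]'; python3 to.py .607 -.0175 .21 -79.8
```

```text
t: 21.12
tool_pos: [0.4884, 0.3268, 0.2102]
tool_rot: [3.129, 0.277, -0.002]
contact_force: [-0.3, -1.5, -6.6]
opening: 0.0365
t21.12 pos [0.4884 0.3268 0.2102] jaw-79.87 q6 1.86 F [-0.3 -1.5 -6.6] open0.0365
shift [5.630e+01 3.598e+02 3.000e-01] turn -0.0013
```

```bash
python3 -m creep '[[255,3,20,0,0],[255,8,50,0,0],[255,13,85,0,0],[255,19,120,0,0],[255,25,155,0,0],[255,30,190,0,0],[255,36,225,0,0],[255,41,260,0,0],[255,46,295,0,0],[255,51,325,0,0],[255,54,347,0,0],[255,56,360,0,0]]'; python3 -m creep '[[255,0,0,0,0],[255,0,0,20,0],[255,0,0,40,0],[255,0,0,60,0],[255,0,0,60,0],[255,0,0,60,0],[255,0,0,60,0]]'; python3 to.py .607 -.0175 .118 -79.8
python3 - <<'E'
from h import *
ims=[]
for k in K:
    x,y=(proj(k,[.607,-.017,.12])[0]-[32,37]).astype(int); im=ctrl.get_image(k)[:,:,::-1]; cv2.imwrite(f"pics/{k}10.png",im); ims.append(cv2.resize(im[y:y+75,x:x+65],None,fx=6,fy=6,interpolation=cv2.INTER_CUBIC)); print(k,x,y)
cv2.imwrite("pics/crop10.png",np.hstack(ims))
E
```

```text
t: 22.12
tool_pos: [0.6057, -0.0198, 0.2066]
tool_rot: [-3.129, -0.273, 0.012]
contact_force: [-0.2, 0.6, -4.8]
opening: 0.0364
t: 22.7
tool_pos: [0.6073, -0.0166, 0.1517]
tool_rot: [-3.129, -0.279, 0.0]
contact_force: [0.7, 1.2, -5.1]
opening: 0.0365
t22.70 pos [ 0.6073 -0.0166  0.1517] jaw-79.82 q6 1.24 F [ 0.7  1.2 -5.1] open0.0365
shift [-0.4  0.9 33.7] turn -0.0003
side 237 169
top 292 143
```

No more pictures can be viewed, so I'll descend on force and height instead.

```bash
python3 -m creep '[[255,0,1,8,0],[255,0,1,16,0],[255,0,1,22,0],[255,0,1,26,0],[255,0,1,28,0],[255,0,1,28,0],[255,0,1,28,0]]'; python3 -m creep '[[255,0,0,1,0],[255,0,0,2,0],[255,0,0,3,0],[255,0,0,3,0]]';python3 -m creep '[[255,0,0,1,0],[255,0,0,2,0],[255,0,0,2,0]]'; python3 to.py .607 -.0175 .118 -79.8
```

```text
t: 23.38
tool_pos: [0.6075, -0.0184, 0.1234]
tool_rot: [-3.129, -0.277, 0.0]
contact_force: [-0.4, 0.1, -4.3]
opening: 0.0365
t: 23.72
tool_pos: [0.6075, -0.0183, 0.1205]
tool_rot: [3.129, 0.277, -0.0]
contact_force: [0.3, 0.2, -5.4]
opening: 0.037
t: 23.97
tool_pos: [0.6074, -0.0183, 0.1183]
tool_rot: [-3.129, -0.277, 0.001]
contact_force: [0.1, 0.0, -4.7]
opening: 0.037
t23.97 pos [ 0.6074 -0.0183  0.1183] jaw-79.87 q6 1.24 F [ 0.1  0.  -4.7] open0.0370
shift [-0.2 -0.9  0.3] turn -0.0012
```

Run:
```python
from h import *
for k in K:
    ctrl.get_image(k)
    for n in("weight_large","pan"):
        print(k,n,[(round(d["conf"],2),np.round(d["rect"]).tolist()) for d in ctrl.boxes_of(k,n)][:4])
    print(k,proj(k,[[.607,-.0175,.094],[.607,-.0175,.166]]).round(1).tolist())
```

```text
side weight_large [(0.62, [269.0, 190.0, 13.0, 29.0]), (0.16, [384.0, 154.0, 14.0, 31.0])]
side pan [(0.97, [359.0, 201.0, 44.0, 30.0]), (0.85, [437.0, 171.0, 43.0, 30.0]), (0.76, [249.0, 203.0, 37.0, 32.0]), (0.17, [385.0, 154.0, 13.0, 32.0])]
side [[270.8, 214.8], [267.8, 191.1]]
top weight_large []
top pan [(0.88, [384.0, 261.0, 31.0, 41.0]), (0.8, [300.0, 176.0, 47.0, 21.0]), (0.64, [455.0, 328.0, 47.0, 49.0])]
top [[324.7, 183.3], [325.2, 176.1]]
```

```bash
python3 -m creep '[[255,0,0,1,0],[255,0,0,1,0]]';python3 -m creep '[[255,0,0,1,0],[255,0,0,1,0]]';python3 -m creep '[[255,0,0,1,0],[255,0,0,1,0]]'
```

```text
t: 24.43
tool_pos: [0.6076, -0.0184, 0.1176]
tool_rot: [3.129, 0.277, 0.0]
contact_force: [-0.4, 0.2, -4.3]
opening: 0.0367
t: 24.6
tool_pos: [0.6076, -0.0184, 0.1168]
tool_rot: [3.129, 0.277, 0.0]
contact_force: [-0.7, 0.5, -3.2]
opening: 0.0366
t: 24.77
tool_pos: [0.6077, -0.0184, 0.116]
tool_rot: [3.129, 0.277, 0.001]
contact_force: [-0.6, 0.5, -1.4]
opening: 0.0366
```

```bash
python3 -m creep '[[255,0,0,1,0],[255,0,0,1,0]]'; python3 -m creep '[[170,0,0,1,0],[140,0,0,1,0],[110,0,0,1,0],[70,0,0,1,0],[0,0,0,1,0],[0,0,0,1,0],[0,0,0,1,0]]' 20
```

```text
t: 24.93
tool_pos: [0.6077, -0.0184, 0.1151]
tool_rot: [3.129, 0.277, 0.001]
contact_force: [-1.9, -0.0, -1.2]
opening: 0.0367
t: 25.52
tool_pos: [0.6077, -0.0184, 0.1137]
tool_rot: [3.129, 0.277, 0.0]
contact_force: [-0.7, -0.3, 0.1]
opening: 0.0853
```

Released. Withdrawing straight up and clear, then checking.

```bash
python3 -m creep '[[0,0,0,-8,0],[0,0,0,-25,0],[0,0,0,-55,0],[0,0,0,-90,0],[0,0,0,-130,0],[0,0,0,-160,0],[0,0,0,-160,0]]'; python3 -m creep '[[0,0,-40,-160,0],[0,0,-80,-160,0],[0,0,-120,-160,0],[0,0,-160,-160,0],[0,0,-200,-160,0],[0,0,-240,-160,0],[0,0,-280,-160,0],[0,0,-320,-160,0],[0,0,-360,-160,0],[0,0,-400,-160,0],[0,0,-440,-160,0],[0,0,-440,-160,0]]' ; python3 to.py .607 -.0175 .3 -79.8
```

```text
t: 26.1
tool_pos: [0.611, -0.0188, 0.2841]
tool_rot: [3.126, 0.277, 0.023]
contact_force: [0.5, -0.1, 1.4]
opening: 0.0856
t: 27.1
tool_pos: [0.5315, 0.4045, 0.4341]
tool_rot: [-3.129, -0.277, -0.001]
contact_force: [0.8, 0.6, 0.5]
opening: 0.0858
t27.10 pos [0.5315 0.4045 0.4341] jaw-79.86 q6 1.93 F [0.8 0.6 0.5] open0.0858
shift [ -0.  428.8 134. ] turn -0.0011
```

```bash
cat > chk.py <<'E'
from h import *
from e import *
for k in K:
    im=ctrl.get_image(k); cv2.imwrite(f"pics/{k}11.png",im[:,:,::-1]); g=cv2.cvtColor(im,cv2.COLOR_RGB2GRAY).astype(np.float32); g0=cv2.imread(f"pics/{k}0.png",0).astype(np.float32)
    for nme in("weight_large","pan"):
        print(k,nme,[(round(q["conf"],2),np.round(q["rect"]).tolist()) for q in ctrl.boxes_of(k,nme)][:5])
    sp=np.linspace(-.02,.02,9); c=np.array([.607,-.0175,.0915])
    print(" pan +d",prof(g,k,c,d,n,(.04,.062),sp)[:2],"-d",prof(g,k,c,d,n,(-.062,-.04),sp)[:2],"+n",prof(g,k,c,n,d,(.02,.042),sp*2)[:2],"-n",prof(g,k,c,n,d,(-.042,-.02),sp*2)[:2])
    print(" expect base/top",proj(k,[[.607,-.0175,.0915],[.607,-.0175,.1435],[.607,-.0175,.1635]]).round(1).tolist())
    for nme in("timer","beaker","amber","wash","weight_mid","weight_small"):
        print("  ",nme,[(round(q["conf"],2),np.round(q["rect"]).tolist()) for q in ctrl.boxes_of(k,nme)][:2])
E
python3 chk.py
```

```text
side weight_large [(0.86, [266.0, 188.0, 17.0, 33.0]), (0.51, [252.0, 202.0, 36.0, 32.0])]
side pan [(0.95, [359.0, 201.0, 45.0, 28.0]), (0.76, [251.0, 203.0, 38.0, 33.0]), (0.71, [437.0, 170.0, 45.0, 32.0])]
 pan +d [(np.float64(53.0), -6.5), (np.float64(48.0), -2.5)] -d [(np.float64(-45.0), -1.8), (np.float64(-50.0), -1.0)] +n [(np.float64(31.0), 5.2), (np.float64(38.0), 3.2)] -n [(np.float64(-36.0), -7.8), (np.float64(-30.0), 4.1)]
 expect base/top [[270.9, 215.6], [268.8, 198.8], [267.9, 192.0]]
   timer [(0.74, [386.0, 152.0, 14.0, 32.0])]
   beaker [(0.84, [333.0, 240.0, 33.0, 46.0])]
   amber [(0.85, [325.0, 369.0, 26.0, 45.0])]
   wash [(0.69, [234.0, 124.0, 56.0, 59.0]), (0.6, [142.0, 266.0, 42.0, 66.0])]
   weight_mid [(0.86, [293.0, 366.0, 14.0, 25.0])]
   weight_small [(0.71, [219.0, 354.0, 8.0, 22.0]), (0.46, [231.0, 200.0, 97.0, 79.0])]
top weight_large [(0.64, [320.0, 170.0, 14.0, 21.0])]
top pan [(0.83, [455.0, 329.0, 47.0, 47.0]), (0.7, [302.0, 169.0, 47.0, 30.0]), (0.66, [386.0, 261.0, 30.0, 42.0])]
 pan +d [(np.float64(52.0), 7.3), (np.float64(47.0), 1.2)] -d [(np.float64(-52.0), -11.8), (np.float64(-46.0), 3.8)] +n [(np.float64(39.0), 5.5), (np.float64(28.0), -2.9)] -n [(np.float64(-31.0), -8.6), (np.float64(-26.0), 1.5)]
 expect base/top [[324.7, 183.5], [325.0, 178.4], [325.2, 176.4]]
   timer [(0.73, [459.0, 267.0, 31.0, 14.0]), (0.49, [300.0, 168.0, 47.0, 31.0])]
   beaker [(0.81, [288.0, 261.0, 29.0, 30.0])]
   amber [(0.7, [164.0, 297.0, 34.0, 24.0])]
   wash [(0.86, [181.0, 112.0, 39.0, 43.0]), (0.52, [174.0, 269.0, 18.0, 11.0])]
   weight_mid [(0.45, [174.0, 267.0, 17.0, 14.0])]
   weight_small [(0.64, [163.0, 208.0, 17.0, 11.0]), (0.31, [277.0, 150.0, 96.0, 92.0])]
```

Run:
```python
from h import *
th=np.linspace(0,2*np.pi,40); circ=lambda r,z:np.c_[r*np.cos(th),r*np.sin(th),0*th+z]
def sil(k,x,y,zb=.0915):
    m=np.zeros((480,640),np.uint8); S=16
    for P in(np.r_[circ(.019,0),circ(.019,.052)],np.r_[circ(.012,.064),circ(.012,.072)],np.r_[circ(.008,.052),circ(.008,.066)]):
        h=cv2.convexHull(np.float32(proj(k,P+[x,y,zb]))); cv2.fillConvexPoly(m,np.round(h*S).astype(np.int32),1,shift=4)
    return m>0
for k in K:
    ctrl.get_image(k); o=[q for q in ctrl.outline_of(k,"weight_large") if abs(q["rect"][0]+q["rect"][2]/2-(274 if k=="side" else 327))<12]
    for q in o[:1]:
        M=q["mask"]; best=max((((sil(k,x,y)&M).sum()/(sil(k,x,y)|M).sum(),round(x,4),round(y,4)) for x in np.arange(.592,.624,.002) for y in np.arange(-.034,.001,.002)))
        print(k,q["conf"],np.round(q["rect"]),M.sum(),sil(k,.607,-.0175).sum(),best)
    im=cv2.cvtColor(ctrl.get_image(k),cv2.COLOR_RGB2GRAY)
    if k=="top": print("\n".join(" ".join(f"{v:3d}" for v in r) for r in im[166:200:2,300:350:2]))
```

```text
side 0.88 [266. 188.  15.  34.] 482 519 (np.float64(0.9141221374045801), np.float64(0.604), np.float64(-0.02))
top 0.7 [318. 170.  16.  21.] 277 358 (np.float64(0.7931034482758621), np.float64(0.604), np.float64(-0.016))
170 172 166 172 170 168 163 138 139 141 140 110  95  97  95  96  99  91  98  96  97  97  94 165 179
176 162 105 108 107 109 101  97  93  95  92  95  95  92  90  94  96  83  94  98 108 111 113 153 179
173 139  95  96 100 101 100 100  96 103  85  84  80  79  78  75  79  76 116 126 127 129 119 125 178
172 125 116 124 121 130 130 126 126 117 103 104 118 117 103  70  69  67 117 128 129 133 127 124 180
171 128 128 126 129 128 131 130 126 121 120 124 125 128 133  99  86  69 117 127 128 132 136 118 167
172 127 128 129 129 131 123 128 119 124 128 133 124 125 130 116 105  90 129 132 131 132 134 109 158
172 131 126 131 126 127 130 133 126 123 126 125 129 131 130 120 119 109 134 135 135 136 135 102 161
170 138 135 135 132 131 133 130 125 127 116 125 130 129 123 110 118 119 137 130 133 130 128 107 165
172 144 133 127 137 135 132 133 113 122 128 126 116 122 119 122 116 121 129 128 129 130 133 115 160
176 150 130 132 127 126 129 131 112  99 141 145 148 146 137 127  91 118 131 133 130 130 130 124 152
176 150 132 130 133 130 129 135 117  84 104 139 150 144 129 104  89 129 131 132 137 136 135 131 123
178 149 130 135 129 134 133 135 131 102  79  87 101  93  83  75 110 131 135 130 131 133 131 120 114
173 143 134 134 134 131 133 133 134 127 101  90  87  83  93 105 132 134 133 137 135 135 131 122 125
174 157 135 137 132 131 135 134 132 132 131 124 118 118 129 130 133 128 134 137 132 130 132 127 157
177 167 136 133 138 135 132 132 134 134 131 133 133 132 131 130 133 124 128 130 129 127 127 124 166
175 168 137 133 139 131 130 127 132 131 130 125 113 120 130 128 132 129 135 144 148 152 154 155 175
175 168 122 127 132 129 134 133 143 148 151 149 153 156 171 167 172 172 173 177 174 175 171 169 170
```

```bash
python3 -c "
from station import ctrl
o=ctrl.get_obs(); print(o['t'],o['contact_force']); print(ctrl.finish_job())"
```

```text
28.3 [-0.08285062 -0.39267825  0.43512049]
the job is handed in; nothing more can be done
None
```

I fitted the pan to the balance carrier, set the largest check weight upright on it, and handed the job in at 28.3 s. The hand-in gives no verdict, so what follows is my own checks.

**What I did:** I gripped the pan on the drying stand and levelled it by lowering it onto free bench, then regripped it flat. I lowered it over the pegs in steps of 1 mm or less and let go. Then I took the largest weight from the middle recess, set it on the pan and moved the arm well away.

**Last checks:**
- **Pan seating:** there was no sideways force going over the pegs. Contact began at the expected seat height, within about 1 mm. From above, the pan looks level and about 0.5 mm off the carrier's centre.
- **Weight:** it stands upright. Fitting its outline puts it about 2–3 mm from the middle of the pan.
- **Carrier:** I had no direct reading of its travel. From the heights I estimate about 2 mm down with the pan on, and well short of the stop throughout. The highest wrist force I read was about 12 N, while gripping on the bench.
- **Other things:** the detector found the timer, beaker, jar, wash bottle and two smaller weights where they had been, judged by eye against the first pictures.

**Disagreements and limits:**
- The two cameras disagreed by a few millimetres near the carrier, so I mainly trusted the top view and what the arm felt on contact.
- In the final side view the pan's edges read 2–4 mm off. I put that down to the same camera error.
- I had used up the picture allowance before placing the weight. That step was checked by force, height and the detector, not by eye.

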